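# Uncover the valve box and shut the marked valve

### The job

Push the cover of the valve box along its channel to the left until it is up against the far end, so that the three valve handles are uncovered, then push the marked handle, the one with the round disc on its end, fully shut (a quarter turn clockwise, until it points left and stops). Only push: the cover stays flat in its channel and is not lifted, and the two plain handles and the things standing round the box are left as they are.

Things in the scene. Friction and masses are not known exactly. Their poses are not given: they have to be found in the camera images.
- valve_box: fixed grey steel box, 126 (x) x 526 (y) x 66 mm high. Origin: centre of underside; y along its length (to the left), x away from the robot. Right half: open well, y -251 to -1, x -48 to +48 mm, floor 6 mm up, with three valves in a row. Left half: closed deck 56 mm up. On deck and well ledges (56 mm up) the cover lies in a 112 mm wide channel with 10 mm lips; end stops at y = -257 and +257 mm
- cover: loose flat aluminium plate, 108 (x) x 258 (y) x 5 mm, 0.3 to 0.65 kg, in the box's channel. At the start it hides the well (origin at box y -125 to -117 mm); at the far stop its origin is at box y = +128 mm and the well is open. Held by friction only (about 1 to 5 N). Origin: centre of underside, axes as the box's. A bar stands up from its middle
- push_bar (a point): centre of the black bar on the cover: 60 (x) x 12 (y) x 24 mm high; this point lies 17 mm above the cover's underside, the bar's top 29 mm above it (85 mm above the worktop)
- handle_marked (a joint): angle of the marked quarter-turn handle: 0 = fully open (points along box -x, toward the robot), 1.571 = fully shut against its stop (points along box +y, left). Starts between 0 and 0.25, turns clockwise seen from above, needs about 3 N at the disc and stays where it is left
- end_marked (a point): centre of the round disc on the marked handle, 36 mm from the pivot. The handle is a level steel bar 12 mm wide, 12 mm high, 49 mm long from the pivot, with a disc 26 mm across and as thick as the bar, 37 to 49 mm above the worktop. The other two handles are the same bars without disc. Below them are pipes (top 24 mm) and valve bodies (top 31 mm, within 15 mm of the pivots)
- pivot_marked (a point): point on the turning axis of the marked handle, 43 mm above the worktop; axes as the box's. The three pivots are at box x = 12 mm, y = -201, -129 and -57 mm; which of them is the marked one changes
- end_plain_1 (a point): point on the bar of a plain handle (no disc), 36 mm from its pivot, 43 mm above the worktop; stands open and must stay as it is
- end_plain_2 (a point): point on the bar of a plain handle (no disc), 36 mm from its pivot, 43 mm above the worktop; stands open and must stay as it is
- vial: brown sample vial with black cap, 27 x 98 mm, standing beyond the box's right end; bystander; origin: centre of its underside
- tape_roll: roll of tape lying flat, 75 x 19 mm, behind the box; bystander; origin: centre of its underside
- septa_tin: round white tin, 64 x 30 mm, behind the box; bystander; origin: centre of its underside
- timer: flat square timer, 62 x 18 mm, beyond the box's left end; bystander; origin: centre of its underside
- bottle: clear bottle with blue cap, 61 x 120 mm, on the left; bystander; origin: centre of its underside
- clipboard: clipboard, 130 x 170 x 11 mm, on the left; bystander; origin: centre of its underside
- beaker: clear beaker, 55 x 70 mm, at the back right; bystander; origin: centre of its underside

How it is judged:
By the outcome, as a careful person would: the job done as asked, in the order asked, and still so for the second after the job is handed in, with the robot touching nothing.
It also fails if it takes over 42 s, if anything falls off the work surface, if the arm or the gripper's body presses on something with over 40 N, if the wrist force passes 120 N, or if a joint passes its speed limit or range.

### The arm

A 6-joint arm with a two-finger parallel gripper is mounted at the origin on a cart in front of the work surface, level with it; the furniture and walls round the work are solid. World frame = base frame: x ahead of the robot, y to its left, z up, the work surface at z = 0. Lengths are in m, angles in rad, forces in N, time in s.
With the tool pointing down it reaches from about 0.35 to 0.875 m from the base axis. Payload 15.5 kg.
Tool frame: the origin (TCP) lies on the centre line of the jaws, within the pads' length; the fingertips stand 17 mm ahead of it and the grasp point (between the pads) lies 2 mm behind it (arm.nose_length is the distance from the TCP to the fingertips, in m); z points along the fingers, x is the direction in which the jaws open and shut, and the axes are right-handed (so a half turn about z gives the same grasp; the last joint's range is limited). The gripper opens to 85 mm and grips with 20 to 120 N. Pads are 22 mm wide; open, the fingers measure 114 mm over their backs; the gripper's body (76 mm by 85 mm) begins 54 mm behind the grasp point. The pads swing forward as they close: fully open they stand 13 mm farther back than shut.
Start: joints at [1.204, 0.494, 1.345, -0, 1.302, -0.096], TCP at [0.168, 0.602, 0.248] pointing down, gripper open.
Joint ranges: [-2.91, 2.91], [-0.82, 2.16], [0.22, 2.67], [-1.22, 4.37], [0.12, 2.79], [-3.08, 3.08]. Speed limits (rad/s): [1.89, 1.89, 2.57, 3.01, 3.01, 3.01].

### API

Orientations are given as a rotation vector (axis times angle).
In Python, from bench import monitor, eyes, ticket, arm gives the robot as it stands.
- The arm moves only by the tool step_arm, never from a script. Its arguments are lists of equal length, an entry for each row: "slide": the shift along the tool's x, y, z as a fraction of full scale, a list of three; "rotation": the turn, a rotation vector about the tool's x, y, z as a fraction of full scale, a list of three. A call has 1 to 5 rows; each row is the pose to reach, as a shift and turn from the pose commanded when the call began, along the tool's axes at that moment, turning the shorter way round; what a row does not reach only later rows make up. Full scale, the value 1, is 80 cm for a shift and 180 degrees for a turn. A row lasts 1/8 s, in which the tool goes at most 62.5 mm and 10.7 degrees, less where a joint would pass 70% of its speed; a pose out of reach is approached as far as the arm can. A call with a number of a shift or a turn outside -1 to 1 is refused whole. A call with a gripper value outside its range is refused whole. "fingers" is the closure in counts, from 0 (fully open) to 255 (shut), set as the call begins (left out, the last holds). The fingers move at their own pace and stop on an object; the grip force is fixed at half the most. Time passes only in rows, so rows that repeat a pose let the fingers close. It gives the time, the measured TCP pose, the force and the opening at its end, in the units of the state.
- monitor.sense(): the state, without advancing time (a new reading comes with each control period).
- eyes.camera(name): name is "scene" or "top" or "wrist"; returns (picture, depth): 384x512x3 uint8, red, green, blue; 384x512 float32, m along the optical axis (not along the pixel's ray), 0 where there is no reading.
- eyes.camera_info(name): a dict with "camera_matrix" (3x3 intrinsics, pixels), "rvec" (rotation vector, rad) and "tvec" (3), from world to camera coordinates, as OpenCV has them; the wrist camera has in their place "tool_from_camera" (4x4, takes a point from camera to tool coordinates, whose origin is the TCP and whose axes are the tool frame's). Camera axes: x right, y down, z forward; pixel columns grow to the right and rows downward; lengths in m; the calibration is good to about 2 mm. A picture is of the moment at which its call begins: read the wrist's pose just before it. camera_info takes no time and is no camera call.
- ticket.job_done(): hands the job in, once; it reports no verdict.
Trained networks look in the newest picture that a camera, given by its name, has taken for a name from the list of things; names that differ only in an ending like _2 or _b are one class to them, and where a whole thing is asked for, a point or a joint stands for the part that bears it (a point fixed in the world has none). Each returns a list of dicts, best first, with "conf" (0 to 1); they miss things now and then, are a little off and sometimes report something else, mostly with a low value. They report only what shows in the picture. A call takes as long as a camera call.
- eyes.search_frame(camera, label): "point" ([row, column] in pixels, amid what is visible of it).
- eyes.masks_of(camera, label): "mask" (384x512 bool, what is visible of it) and "point" ([row, column] in pixels, amid what is visible of it).
- eyes.mark_of(camera, label): "point" ([row, column] in pixels: a listed point, or the origin of a listed thing).
The state is a dict: "clock": time; "joint_positions": joint angles; "dq": joint speeds; "tau": joint torques, N m; "ee_pos": TCP position; "tool_rot": TCP orientation; "force": force on the tool from outside, world axes, zero at the start; "ft_torque": the same for the moment, N m; "gripper_width": finger opening in m.
Only numpy, scipy, OpenCV 4.12 (cv2) and the standard library are available. Lean on these libraries where they do the work, as an engineer would, in place of code of your own. Each camera call takes 0.05 s, during which the arm holds its last target.

## Working session

There is one attempt and no reset: what is moved stays moved. The work goes in short steps, Python scripts to look and compute and a tool call to move; the robot and the scene stay as the last step left them, time stands still between calls to the robot, and variables do not carry over. Pictures are saved under pics/ and viewed, and the job is handed in when it is done.

Besides the shell and the picture viewer there is one more tool, called as name(argument=value, ...) on one line, values as JSON. step_arm: Moves the arm, as the interface text tells. Shift numbers are shares of 80 cm and turn numbers shares of 180 degrees, none past 1 either way. Its arguments: {"type":"object","properties":{"slide":{"type":"array","items":{"type":"array","items":{"type":"number"}}},"rotation":{"type":"array","items":{"type":"array","items":{"type":"number"}}},"fingers":{"type":"number"}},"required":["slide","rotation"]}

```bash
ls; mkdir -p pics; cat > h.py <<'E'
import numpy as np, cv2
from scipy.spatial.transform import Rotation as R
from bench import monitor, eyes, ticket, arm
def cam_T(name,st=None):
    i=eyes.camera_info(name); K=np.array(i["camera_matrix"])
    if "rvec" in i:
        Rm=cv2.Rodrigues(np.array(i["rvec"],float))[0]; t=np.array(i["tvec"],float).reshape(3)
        return K,Rm.T,-Rm.T@t
    T=np.array(i["tool_from_camera"]); Rt=R.from_rotvec(st["tool_rot"]).as_matrix()
    return K,Rt@T[:3,:3],Rt@T[:3,3]+np.array(st["ee_pos"])
def ray_z(name,p,z,st=None):
    K,Rw,c=cam_T(name,st); d=Rw@np.linalg.inv(K)@np.array([p[1],p[0],1.]); return c+d*(z-c[2])/d[2]
def cloud(name,depth,st=None):
    K,Rw,c=cam_T(name,st); v,u=np.indices(depth.shape)
    d=np.stack([u,v,np.ones_like(u)],-1)@np.linalg.inv(K).T*depth[...,None]
    return d@Rw.T+c
def save(n,rgb): cv2.imwrite(f"pics/{n}.png",rgb[...,::-1])
E
python3 - <<'E'
from h import *
s=monitor.sense(); print({k:np.round(v,3) for k,v in s.items()}, arm.nose_length)
for n in("top","scene"):
    p,d=eyes.camera(n); save(n+"0",p); np.save(n+"0.npy",d)
    for l in("push_bar","cover","valve_box","pivot_marked"):
        r=eyes.mark_of(n,l)
        for q in r[:2]: print(n,l,np.round(q["point"],1),round(q["conf"],2), np.round(ray_z(n,q["point"],{"push_bar":.073,"cover":.056}.get(l,0)),4))
E
```

```text
pics
{'clock': np.float64(0.0), 'joint_positions': array([ 1.203,  0.494,  1.346,  0.   ,  1.302, -0.095]), 'dq': array([-0.001,  0.002,  0.   , -0.002,  0.001, -0.   ]), 'tau': array([-1.0000e-03, -8.8217e+01, -3.8386e+01,  0.0000e+00,  1.0000e-02,
        0.0000e+00]), 'ee_pos': array([0.168, 0.602, 0.248]), 'tool_rot': array([ 2.501e+00,  1.900e+00, -2.000e-03]), 'force': array([0.223, 0.23 , 0.456]), 'ft_torque': array([ 0.036, -0.002, -0.028]), 'gripper_width': np.float64(0.085)} 0.017
top push_bar [208.6 302.1] 0.87 [ 0.458  -0.2655  0.073 ]
top cover [208.1 305. ] 0.89 [ 0.4621 -0.2772  0.056 ]
top valve_box [216.  272.3] 0.66 [ 0.4428 -0.1662  0.    ]
scene push_bar [138.  254.1] 0.7 [ 0.4502 -0.26    0.073 ]
scene cover [136.9 251.9] 0.68 [ 0.4502 -0.2796  0.056 ]
scene cover [136.1 254.8] 0.18 [ 0.4397 -0.2794  0.056 ]
scene valve_box [178.8 270.1] 0.83 [ 0.4406 -0.1337  0.    ]
scene pivot_marked [177.5 266.6] 0.6 [ 0.4496 -0.1426  0.    ]
```

View pics/top0.png

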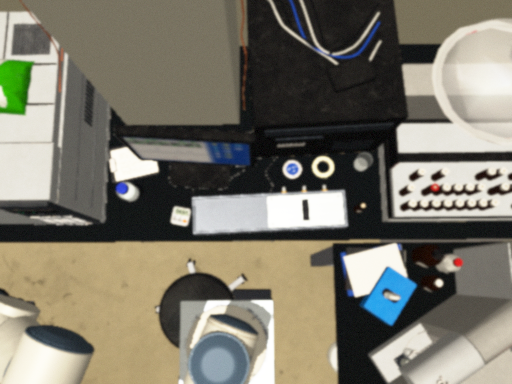

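View pics/scene0.png

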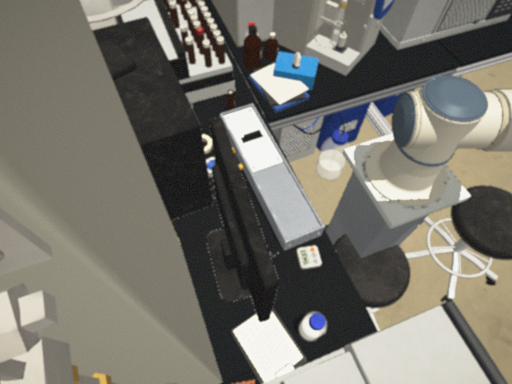

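```bash
python3 - <<'E'
from h import *
d=np.load("top0.npy"); P=cloud("top",d).reshape(-1,3); ok=d.reshape(-1)>0
def rep(lo,hi,nm):
    m=ok&(P[:,2]>lo)&(P[:,2]<hi)&(P[:,0]>.3)&(P[:,0]<.7)&(P[:,1]>-.5)&(P[:,1]<.2)
    img=m.reshape(d.shape).astype(np.uint8)
    n,l,s,c=cv2.connectedComponentsWithStats(img)
    for i in range(1,n):
        if s[i,4]>30:
            q=P[l.reshape(-1)==i]; r=cv2.minAreaRect((q[:,:2]*1000).astype(np.float32)); print(nm,s[i,4],np.round(q.mean(0),4),np.round(r[0],1),np.round(r[1],1),round(r[2],2))
rep(.078,.095,"bar"); rep(.05,.072,"boxtop")
E
```

```text
bar 45 [ 0.6671 -0.4382  0.0872] [ 667.  -441.3] [  4.9 109.9] 2.47
bar 35 [ 0.6531 -0.1519  0.0875] [ 653.2 -151.4] [ 4.6 76. ] 2.97
bar 32 [ 0.6577 -0.2386  0.0868] [ 656.9 -235.2] [ 4.3 76.7] 4.79
bar 60 [ 0.4544 -0.2781  0.085 ] [ 454.8 -278.1] [55.6 12.3] 2.65
boxtop 84 [ 0.6601 -0.2906  0.0604] [ 660.3 -291.4] [  4.6 188. ] 3.06
boxtop 33 [ 0.6529 -0.154   0.061 ] [ 652.9 -152.1] [ 4.  77.3] 2.43
boxtop 5373 [ 0.4499 -0.1555  0.0598] [ 450.5 -154.1] [127.8 526.8] 2.25
```

```bash
python3 - <<'E'
from h import *
H={}
for n in("top","scene"):
    d=np.load(n+"0.npy"); P=cloud(n,d).reshape(-1,3); ok=d.reshape(-1)>0
    P=P[ok]
    for x,y,z in P:
        if .25<x<.75 and -.5<y<.8:
            k=(int(x/.05),int(np.floor(y/.05))); H[k]=max(H.get(k,0),z)
print("rows x .25.., cols y from .8 down to -.5 (cm)")
for i in range(5,15): print(round(i*.05,2),[int(100*H.get((i,j),-9)) for j in range(15,-11,-1)])
E
```

```text
rows x .25.., cols y from .8 down to -.5 (cm)
0.25 [0, 0, 0, 0, 0, 0, 0, 0, 0, 0, 0, 0, 0, 0, 0, 0, 0, 0, 0, 0, 0, 0, 0, 2, 4, 4]
0.3 [0, 0, 0, 0, 0, 0, 0, 0, 0, 0, 0, 0, 0, 0, 0, 0, 0, 0, 0, 0, 0, 0, 0, 2, 4, 4]
0.35 [0, 1, 1, 1, 0, 0, 1, 1, 1, 0, 1, 1, 1, 7, 7, 7, 7, 7, 7, 7, 7, 7, 7, 7, 7, 1]
0.4 [7, 18, 27, 37, 47, 49, 49, 48, 1, 1, 1, 1, 2, 7, 6, 6, 6, 6, 6, 7, 7, 8, 6, 7, 7, 8]
0.45 [-900, -900, -900, -900, 47, 48, 48, 48, 8, 9, 0, 0, 2, 7, 7, 6, 6, 6, 6, 7, 7, 9, 7, 6, 9, 10]
0.5 [-900, -900, -900, -900, 48, 48, 48, 48, 12, 12, 1, 1, 1, 6, 7, 7, 7, 7, 7, 7, 7, 7, 7, 7, 7, 1]
0.55 [-900, -900, -900, -900, 48, 47, 48, 48, 9, 9, 1, 1, 2, 2, 2, 2, 2, 40, 40, 0, 3, 3, 2, 2, 1, 6]
0.6 [-900, -900, -900, -900, 47, 47, 47, 47, 2, 1, 40, 40, 40, 40, 41, 41, 40, 40, 40, 35, 34, 3, 2, 2, 0, 7]
0.65 [-900, -900, -900, -900, 52, 53, 49, 47, 1, 1, 40, 40, 40, 32, 32, 32, 32, 39, 40, 40, 40, 39, 39, 40, 40, 39]
0.7 [-900, -900, -900, -900, 53, 53, 50, 48, 1, 0, 0, 0, 1, 1, 1, 1, 1, 39, 40, 40, 40, 40, 41, 40, 40, 40]
```

```bash
cat >> h.py <<'E'
def plan(targets):
    """targets: list of (xyz, angle_deg of tool x in world, tool down)"""
    s=monitor.sense(); R0=R.from_rotvec(s["tool_rot"]); p0=np.array(s["ee_pos"])
    print("now",np.round(p0,4),"ang",round(tang(s),2),"t",round(float(s["clock"]),2),"F",np.round(s["force"],1),"w",round(float(s["gripper_width"]),4),"q",np.round(s["joint_positions"],2))
    for p,a in targets:
        c,sn=np.cos(np.radians(a)),np.sin(np.radians(a))
        Rt=R.from_matrix(np.array([[c,sn,0],[sn,-c,0],[0,0,-1]]))
        print("slide",np.round(R0.inv().apply(np.array(p)-p0)/.8,4).tolist(),"rot",np.round((R0.inv()*Rt).as_rotvec()/np.pi,4).tolist())
def tang(s):
    x=R.from_rotvec(s["tool_rot"]).as_matrix()[:,0]; return np.degrees(np.arctan2(x[1],x[0]))
E
python3 -c "
from h import *
plan([((.28,.325,.25),40)])"
```

```text
now [0.1678 0.6021 0.2483] ang 74.43 t 0.5 F [-0.7 -0.3 -0.1] w 0.0856 q [ 1.2   0.49  1.35  0.    1.3  -0.1 ]
slide [-0.296, 0.2281, -0.0022] rot [0.0, 0.0, 0.1913]
```

step_arm(slide=[[-0.06,0.046,0],[-0.12,0.092,0],[-0.18,0.137,0],[-0.24,0.183,0],[-0.296,0.228,0]], rotation=[[0,0,0.038],[0,0,0.076],[0,0,0.115],[0,0,0.153],[0,0,0.191]], fingers=255)

```text
clock: 1.12
ee_pos: [0.2803, 0.3233, 0.2485]
tool_rot: [-2.954, -1.07, -0.001]
force: [1.4, 1.2, 0.5]
gripper_width: 0.0
```

```bash
python3 -c "
from h import *
plan([((.39,.05,.25),10)])"
```

```text
now [0.2803 0.3233 0.2485] ang 39.84 t 1.12 F [1.4 1.2 0.5] w 0.0 q [ 0.72  0.22  1.8  -0.    1.12  0.02]
slide [-0.1135, 0.3501, -0.0019] rot [-0.0, -0.0002, 0.1658]
```

step_arm(slide=[[-0.023,0.07,0],[-0.046,0.14,0],[-0.068,0.21,0],[-0.091,0.28,0],[-0.113,0.35,0]], rotation=[[0,0,0.033],[0,0,0.066],[0,0,0.1],[0,0,0.133],[0,0,0.166]])

```text
clock: 1.75
ee_pos: [0.3914, 0.0505, 0.2486]
tool_rot: [3.13, 0.273, 0.002]
force: [0.7, 1.7, -0.2]
gripper_width: -0.0001
```

```bash
python3 -c "
from h import *
plan([((.445,-.235,.25),2.25)])"
```

```text
now [0.3914 0.0505 0.2486] ang 9.97 t 1.75 F [ 0.7  1.7 -0.2] w -0.0001 q [-0.02  0.17  1.87  0.    1.1  -0.2 ]
slide [0.0042, 0.3631, -0.0017] rot [0.0, -0.0003, 0.0429]
```

step_arm(slide=[[0.001,0.073,0],[0.002,0.145,0],[0.003,0.218,0],[0.004,0.29,0],[0.004,0.363,0]], rotation=[[0,0,0.009],[0,0,0.017],[0,0,0.026],[0,0,0.034],[0,0,0.043]])

```text
clock: 2.38
ee_pos: [0.4454, -0.2349, 0.2485]
tool_rot: [3.141, 0.065, 0.001]
force: [1.3, 0.6, 0.8]
gripper_width: -0.0001
```

```bash
python3 - <<'E'
from h import *
s=monitor.sense(); p,d=eyes.camera("wrist"); save("w1",p)
P=cloud("wrist",d,s); ok=d>0
def rep(lo,hi,nm):
    m=ok&(P[...,2]>lo)&(P[...,2]<hi)
    n,l,st,c=cv2.connectedComponentsWithStats(m.astype(np.uint8))
    for i in range(1,n):
        if st[i,4]>150:
            q=P[l==i]; r=cv2.minAreaRect((q[:,:2]*1000).astype(np.float32)); print(nm,st[i,4],np.round(q.mean(0),4),np.round(r[0],1),np.round(r[1],1),round(r[2],2))
rep(.078,.095,"bar"); rep(.05,.072,"boxtop")
for q in eyes.mark_of("wrist","push_bar")[:2]: print(q["point"],q["conf"],ray_z("wrist",q["point"],.073,s))
plan([((.456,-.315,.2),2.25),((.456,-.315,.09),2.25)])
E
```

```text
bar 3433 [ 0.6575 -0.2747  0.0862] [ 657.5 -279.5] [  4.1 280.7] 2.88
bar 844 [ 0.4532 -0.2712  0.0831] [ 453.1 -272. ] [59.5 11.4] 2.74
boxtop 35841 [ 0.4513 -0.1997  0.0594] [ 451.9 -235. ] [126.4 285. ] 2.2
boxtop 4948 [ 0.6559 -0.2408  0.0612] [ 657.2 -266.6] [  6.6 334.5] 2.28
boxtop 167 [ 0.4555 -0.4522  0.061 ] [ 454.7 -453. ] [16.2  4.2] 36.72
boxtop 310 [ 0.1725 -0.4824  0.0584] [ 170.5 -483.5] [ 9.  28.2] 56.52
[209.8, 258.5] 0.56 [ 0.45145059 -0.27210294  0.073     ]
now [ 0.4463 -0.2379  0.2484] ang 2.17 t 2.48 F [0.3 0.2 0. ] w 0.0002 q [-0.61  0.33  1.64 -0.    1.18 -0.64]
slide [0.0083, 0.0966, 0.0607] rot [0.0007, -0.0005, -0.0004]
slide [0.0081, 0.0963, 0.1982] rot [0.0007, -0.0005, -0.0004]
```

View pics/w1.png

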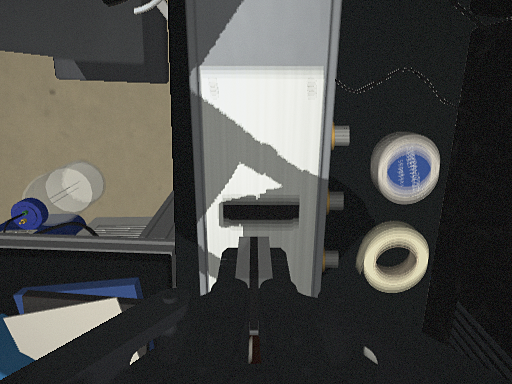

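step_arm(slide=[[0.004,0.05,0.02],[0.008,0.0965,0.06],[0.008,0.0965,0.12],[0.008,0.0965,0.17],[0.008,0.0965,0.204]], rotation=[[0,0,0],[0,0,0],[0,0,0],[0,0,0],[0,0,0]])

```text
clock: 3.1
ee_pos: [0.4545, -0.309, 0.0834]
tool_rot: [-3.14, -0.067, 0.002]
force: [0.1, -0.8, -0.5]
gripper_width: 0.0001
```

```bash
python3 -c "
from h import *
a=np.radians(2.25); f=lambda y:(.456-(y+.315)*np.tan(a),y,.085)
s=monitor.sense();p,d=eyes.camera('wrist'); save('w2',p)
plan([(f(y),2.25) for y in (-.29,-.24,-.19,-.14,-.09,-.06,-.045)])"
```

```text
now [ 0.4535 -0.3082  0.0809] ang 2.43 t 3.15 F [-2.9  2.1 -5.3] w -0.0003 q [-0.71  0.61  1.7   0.    0.84 -0.75]
slide [0.0028, -0.0226, -0.005] rot [-0.001, 0.0011, 0.001]
slide [0.003, -0.0852, -0.0048] rot [-0.001, 0.0011, 0.001]
slide [0.0032, -0.1477, -0.0046] rot [-0.001, 0.0011, 0.001]
slide [0.0034, -0.2103, -0.0044] rot [-0.001, 0.0011, 0.001]
slide [0.0036, -0.2728, -0.0042] rot [-0.001, 0.0011, 0.001]
slide [0.0037, -0.3103, -0.0041] rot [-0.001, 0.0011, 0.001]
slide [0.0038, -0.3291, -0.004] rot [-0.001, 0.0011, 0.001]
```

View pics/w2.png

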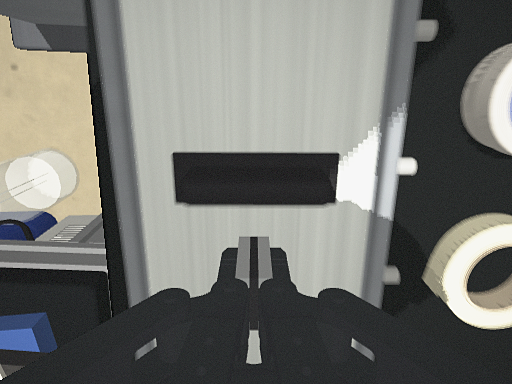

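step_arm(slide=[[0,-0.01,-0.002],[0,-0.02,-0.003],[0,-0.035,-0.003],[0,-0.055,-0.003],[0,-0.08,-0.003]], rotation=[[0,0,0],[0,0,0],[0,0,0],[0,0,0],[0,0,0]])

```text
clock: 3.78
ee_pos: [0.4532, -0.2458, 0.0888]
tool_rot: [3.138, 0.067, 0.004]
force: [-0.1, -5.0, 3.9]
gripper_width: 0.0002
```

step_arm(slide=[[0,-0.025,0],[0,-0.05,0],[0,-0.075,0],[0,-0.1,0],[0,-0.125,0]], rotation=[[0,0,0],[0,0,0],[0,0,0],[0,0,0],[0,0,0]])

```text
clock: 4.4
ee_pos: [0.4487, -0.1453, 0.0886]
tool_rot: [3.139, 0.067, 0.004]
force: [0.3, -5.6, 3.9]
gripper_width: 0.0002
```

```bash
python3 -c "
from h import *
a=np.radians(2.25); f=lambda y:(.456-(y+.315)*np.tan(a),y,.085)
p,d=eyes.camera('top'); save('t2',p)
plan([(f(y),2.25) for y in (-.09,-.06,-.045)])"
```

```text
now [ 0.4478 -0.1431  0.0884] ang 2.47 t 4.45 F [-0.7  1.4 -0. ] w -0.0006 q [-0.44  0.53  1.89  0.    0.72 -0.48]
slide [0.0021, -0.0664, 0.0042] rot [0.0001, -0.0003, 0.0012]
slide [0.0022, -0.1039, 0.0042] rot [0.0001, -0.0003, 0.0012]
slide [0.0023, -0.1227, 0.0042] rot [0.0001, -0.0003, 0.0012]
```

View pics/t2.png

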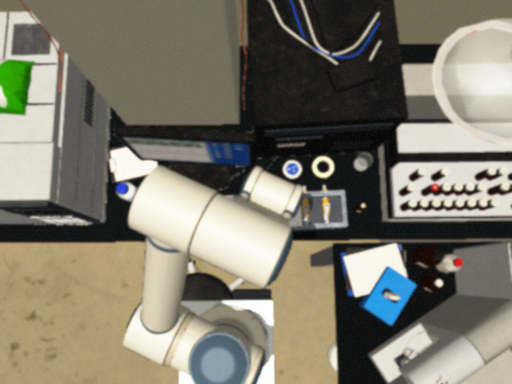

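```bash
python3 -c "
from h import *
p,d=eyes.camera('top'); P=cloud('top',d)
for r,c in [(200,150),(185,140),(180,200),(230,210),(260,270),(215,285),(180,265),(270,165),(325,145),(360,220)]: print(r,c,np.round(P[r,c],2))
"
```

```text
200 150 [0.37 0.09 0.84]
185 140 [0.4  0.11 0.84]
180 200 [0.57 0.09 0.01]
230 210 [ 0.31 -0.02  0.84]
260 270 [ 0.26 -0.13  0.84]
215 285 [ 0.39 -0.18  0.47]
180 265 [ 0.48 -0.13  0.45]
270 165 [0.25 0.09 0.66]
325 145 [ 0.23 -0.1   1.7 ]
360 220 [ 0.01 -0.01  0.36]
```

step_arm(slide=[[0,-0.022,0.002],[0,-0.044,0.003],[0,-0.066,0.003],[0,-0.084,0.003],[0,-0.096,0.003]], rotation=[[0,0,0],[0,0,0],[0,0,0],[0,0,0],[0,0,0]])

```text
clock: 5.12
ee_pos: [0.445, -0.0687, 0.0854]
tool_rot: [3.14, 0.067, 0.001]
force: [0.5, -5.5, 4.7]
gripper_width: 0.0003
```

step_arm(slide=[[0,-0.005,0],[0,-0.01,0],[0,-0.015,0]], rotation=[[0,0,0],[0,0,0],[0,0,0]])

```text
clock: 5.5
ee_pos: [0.4445, -0.0573, 0.0852]
tool_rot: [3.141, 0.066, 0.001]
force: [0.1, -5.5, 4.1]
gripper_width: 0.0001
```

step_arm(slide=[[0,-0.004,0],[0,-0.008,0],[0,-0.011,0]], rotation=[[0,0,0],[0,0,0],[0,0,0]])

```text
clock: 5.88
ee_pos: [0.4441, -0.0485, 0.0852]
tool_rot: [3.141, 0.066, 0.001]
force: [-0.0, -5.3, 5.2]
gripper_width: -0.0003
```

step_arm(slide=[[0,-0.003,0],[0,-0.005,0]], rotation=[[0,0,0],[0,0,0]])

```text
clock: 6.12
ee_pos: [0.4439, -0.0445, 0.0852]
tool_rot: [3.141, 0.066, 0.001]
force: [-0.3, -6.1, 5.3]
gripper_width: -0.0001
```

step_arm(slide=[[0,-0.003,0],[0,-0.005,0]], rotation=[[0,0,0],[0,0,0]])

```text
clock: 6.38
ee_pos: [0.4437, -0.0405, 0.0852]
tool_rot: [3.141, 0.067, 0.001]
force: [0.5, -5.3, 5.5]
gripper_width: -0.0003
```

step_arm(slide=[[0,-0.0025,0],[0,-0.004,0]], rotation=[[0,0,0],[0,0,0]])

```text
clock: 6.62
ee_pos: [0.4437, -0.0388, 0.0852]
tool_rot: [3.138, 0.069, 0.001]
force: [-5.8, -40.4, 4.1]
gripper_width: 0.0
```

step_arm(slide=[[0,0.012,0],[0,0.024,-0.03],[0,0.06,-0.09],[0,0.1,-0.14],[0,0.14,-0.17]], rotation=[[0,0,0],[0,0,0],[0,0,0],[0,0,0],[0,0,0]])

```text
clock: 7.25
ee_pos: [0.4482, -0.15, 0.223]
tool_rot: [3.141, 0.067, 0.002]
force: [0.3, -0.4, -0.6]
gripper_width: 0.0002
```

step_arm(slide=[[0,0.03,0],[0,0.03,0],[0,0.03,0]], rotation=[[0,0,0],[0,0,0],[0,0,0]])

```text
clock: 7.62
ee_pos: [0.4487, -0.1724, 0.2207]
tool_rot: [-3.14, -0.066, 0.002]
force: [0.4, 0.3, -1.1]
gripper_width: -0.0001
```

```bash
cat > look.py <<'E'
from h import *
import sys
s=monitor.sense(); p,d=eyes.camera("wrist"); save(sys.argv[1],p); s2=monitor.sense()
print(np.round(s["ee_pos"],4),np.round(s2["ee_pos"],4))
P=cloud("wrist",d,s); ok=d>0
for l in ("end_marked","pivot_marked","end_plain_1","push_bar","cover"):
    for q in eyes.mark_of("wrist",l)[:3]: print(l,np.round(q["point"],1),round(q["conf"],2),np.round(ray_z("wrist",q["point"],{"push_bar":.073,"cover":.056}.get(l,.043),s),4))
def rep(lo,hi,nm):
    m=ok&(P[...,2]>lo)&(P[...,2]<hi)&(P[...,0]>.36)&(P[...,0]<.55)
    n,lb,st,c=cv2.connectedComponentsWithStats(m.astype(np.uint8))
    for i in range(1,n):
        if st[i,4]>150:
            q=P[lb==i]; r=cv2.minAreaRect((q[:,:2]*1000).astype(np.float32)); print(nm,st[i,4],np.round(q.mean(0),4),np.round(r[0],1),np.round(r[1],1),round(r[2],2))
rep(.04,.053,"handle"); rep(.078,.09,"bar"); rep(.054,.072,"top")
E
python3 look.py w3
```

```text
[ 0.4487 -0.1724  0.2207] [ 0.4487 -0.1722  0.2207]
end_marked [202.3 226.7] 0.78 [ 0.4244 -0.204   0.043 ]
end_marked [307.7 390.7] 0.44 [ 0.5966 -0.3128  0.043 ]
pivot_marked [205.2 263.9] 0.73 [ 0.4594 -0.2054  0.043 ]
pivot_marked [199.1 227.5] 0.42 [ 0.4251 -0.2008  0.043 ]
end_plain_1 [221.6 397.6] 0.16 [ 0.5875 -0.2165  0.043 ]
handle 309 [ 0.4034 -0.2226  0.0466] [ 403.6 -227.4] [  0.6 146.5] 2.31
handle 323 [ 0.4993 -0.2183  0.0466] [ 499.6 -225. ] [  0.6 150. ] 2.27
handle 1173 [ 0.4404 -0.2017  0.0475] [ 442.7 -201.4] [25.2 57.6] 90.0
top 29266 [ 0.447  -0.1121  0.0603] [ 449.1 -165.9] [126.6 260.3] 2.23
```

View pics/w3.png

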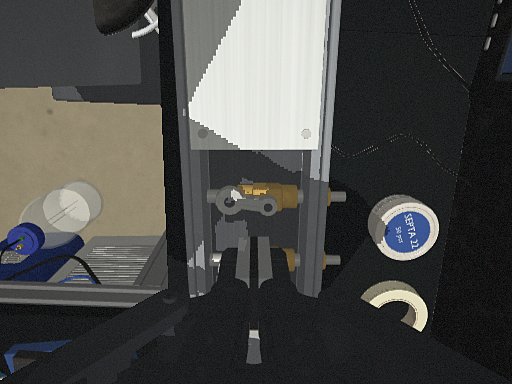

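```bash
python3 - <<'E'
from h import *
s=monitor.sense(); print("cover edge",ray_z("wrist",(150,256),.061,s))
p,d=eyes.camera("wrist"); T=np.array(eyes.camera_info("wrist")["tool_from_camera"]); print(np.round(T,3))
K=np.array(eyes.camera_info("wrist")["camera_matrix"]); v,u=np.indices(d.shape)
Q=np.stack([u,v,np.ones_like(u)],-1)@np.linalg.inv(K).T*d[...,None]@T[:3,:3].T+T[:3,3]
m=(d>0)&(Q[...,2]<.03)&(Q[...,2]>-.15)
q=Q[m]
for a in np.arange(.02,-.1,-.006):
    r=q[(q[:,2]<=a)&(q[:,2]>a-.006)]
    if len(r)>5: print(round(a,3),len(r),np.round(np.percentile(r[:,0],[1,99]),4),np.round(np.percentile(r[:,1],[1,99]),4))
for n in("scene","top"):
    pp,dd=eyes.camera(n); save(n+"3",pp)
    for l in("end_marked","pivot_marked","end_plain_1","valve_box","push_bar","cover"):
        for g in eyes.mark_of(n,l)[:2]: print(n,l,np.round(g["point"],1),round(g["conf"],2),np.round(ray_z(n,g["point"],{"push_bar":.073,"cover":.056,"valve_box":0}.get(l,.043)),4))
E
```

```text
cover edge [ 0.44995879 -0.15004784  0.061     ]
[[ 1.     0.     0.001 -0.   ]
 [-0.001  0.954  0.301 -0.078]
 [-0.    -0.301  0.954 -0.125]
 [ 0.     0.     0.     1.   ]]
0.02 6 [-0.0023  0.006 ] [-0.0119 -0.0116]
0.014 261 [-0.0124  0.0115] [-0.0129 -0.0076]
0.008 427 [-0.0137  0.013 ] [-0.0127 -0.0074]
0.002 477 [-0.0137  0.013 ] [-0.0128 -0.0074]
-0.004 545 [-0.0137  0.0129] [-0.0128 -0.0075]
-0.01 468 [-0.0137  0.013 ] [-0.0129 -0.0077]
-0.016 846 [-0.0099  0.0084] [-0.0134  0.0095]
-0.022 956 [-0.0278  0.0266] [-0.0152  0.005 ]
-0.028 2676 [-0.0334  0.0328] [-0.0152  0.0081]
-0.034 5748 [-0.0373  0.0366] [-0.0146  0.0071]
-0.04 3597 [-0.0422  0.0415] [-0.0142  0.0072]
-0.046 4141 [-0.0469  0.0461] [-0.0188  0.0001]
-0.052 6240 [-0.0516  0.0505] [-0.019  -0.0022]
-0.058 6489 [-0.0563  0.0554] [-0.019  -0.0085]
-0.064 2322 [-0.053   0.0528] [-0.0193 -0.0133]
scene end_marked [155.  264.2] 0.56 [ 0.4356 -0.2032  0.043 ]
scene end_marked [180.1 265.5] 0.54 [ 0.469  -0.1101  0.043 ]
scene pivot_marked [156.3 250.5] 0.7 [ 0.4803 -0.2143  0.043 ]
scene end_plain_1 [138.7 259. ] 0.65 [ 0.4263 -0.2734  0.043 ]
scene end_plain_1 [126.5 247.9] 0.55 [ 0.4427 -0.3376  0.043 ]
scene cover [195.5 285.8] 0.56 [ 0.4353 -0.0288  0.056 ]
top end_marked [216.1 285.7] 0.61 [ 0.4365 -0.211   0.043 ]
top end_marked [211.2 229.7] 0.45 [ 0.4554 -0.0169  0.043 ]
top pivot_marked [210.8 283.7] 0.49 [ 0.4551 -0.2044  0.043 ]
top end_plain_1 [216.9 327.9] 0.52 [ 0.4325 -0.357   0.043 ]
top valve_box [212.1 270.2] 0.67 [ 0.4568 -0.1589  0.    ]
top valve_box [170.6 291.9] 0.31 [ 0.6074 -0.2397  0.    ]
top push_bar [212.6 231.1] 0.73 [ 0.4464 -0.0232  0.073 ]
top cover [214.9 229.5] 0.55 [ 0.4408 -0.0169  0.056 ]
```

View pics/top3.png

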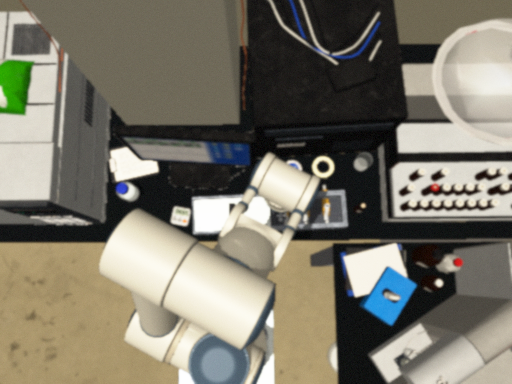

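```bash
python3 - <<'E'
import cv2
a=cv2.imread("pics/w3.png")[130:300,170:345]; a=cv2.resize(a,None,fx=3.4,fy=3.4,interpolation=cv2.INTER_CUBIC); a=cv2.convertScaleAbs(a,alpha=1.5,beta=20); cv2.imwrite("pics/w3z.png",a)
E
```

```text
(no output)
```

View pics/w3z.png

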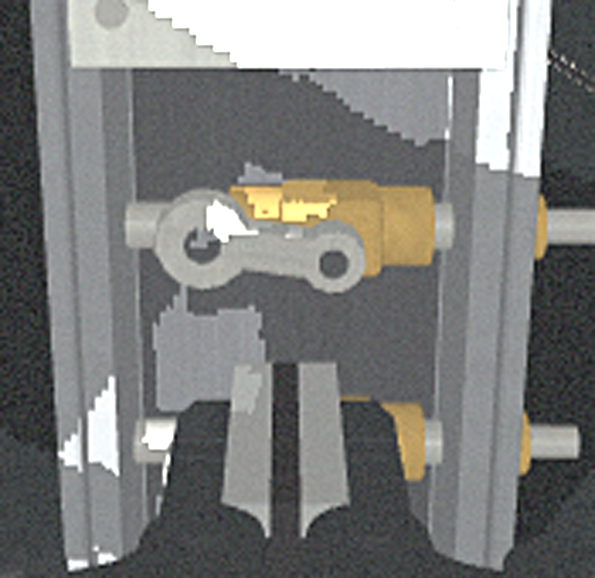

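step_arm(slide=[[-0.012,0.043,0],[-0.0245,0.0855,0],[-0.0245,0.0855,0],[-0.0245,0.0855,0]], rotation=[[0,0,0],[0,0,0],[0,0,0],[0,0,0]])

```text
clock: 9.18
ee_pos: [0.4324, -0.2419, 0.221]
tool_rot: [-3.141, -0.066, 0.0]
force: [0.0, -0.7, 0.0]
gripper_width: -0.0
```

```bash
python3 look.py w4; python3 - <<'E'
import cv2
from h import *
a=cv2.imread("pics/w4.png")[60:300,170:370]; a=cv2.resize(a,None,fx=2.5,fy=2.5,interpolation=cv2.INTER_CUBIC); a=cv2.convertScaleAbs(a,alpha=1.5,beta=20); cv2.imwrite("pics/w4z.png",a)
plan([((.431,-.241,.12),2.25),((.431,-.241,.052),2.25)])
E
```

```text
[ 0.4324 -0.2419  0.221 ] [ 0.4325 -0.2416  0.221 ]
end_marked [127.2 249.5] 0.76 [ 0.4269 -0.203   0.043 ]
pivot_marked [133.5 287.9] 0.64 [ 0.4609 -0.2071  0.043 ]
end_plain_1 [200.9 249.6] 0.74 [ 0.4297 -0.2714  0.043 ]
end_plain_1 [125.4 248.6] 0.33 [ 0.4261 -0.2015  0.043 ]
handle 218 [ 0.4032 -0.2196  0.0465] [ 403.4 -222.5] [  0.4 141. ] 2.29
handle 779 [ 0.4987 -0.2377  0.0462] [ 500. -253.] [ 40.7 221.7] 13.02
handle 1317 [ 0.44   -0.2025  0.0479] [ 442.6 -201.5] [56.5 25.5] 0.89
handle 918 [ 0.4464 -0.2738  0.0473] [ 445.5 -275.7] [17.1 57.2] 87.53
top 18783 [ 0.4512 -0.1758  0.0602] [ 451.9 -230.8] [126.4 252.6] 2.29
now [ 0.4326 -0.2417  0.2211] ang 2.47 t 9.47 F [1.1 0.4 0.1] w 0.0001 q [-0.63  0.35  1.69  0.    1.1  -0.67]
slide [-0.002, -0.0009, 0.1264] rot [-0.0, 0.0, 0.0012]
slide [-0.002, -0.0009, 0.2114] rot [-0.0, 0.0, 0.0012]
```

View pics/w4z.png

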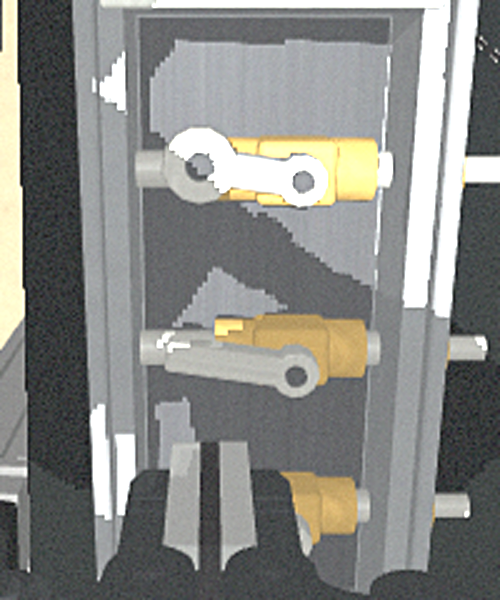

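step_arm(slide=[[-0.002,-0.003,0.05],[-0.002,-0.003,0.1],[-0.002,-0.003,0.14],[-0.002,-0.003,0.16],[-0.002,-0.003,0.16]], rotation=[[0,0,0],[0,0,0],[0,0,0],[0,0,0],[0,0,0]])

```text
clock: 10.1
ee_pos: [0.4304, -0.2393, 0.0923]
tool_rot: [-3.14, -0.067, 0.003]
force: [-0.2, -0.4, 0.5]
gripper_width: -0.0002
```

```bash
python3 look.py w5; python3 - <<'E'
from h import *
plan([((.431,-.2395,.052),2.25)])
E
```

```text
[ 0.4304 -0.2393  0.0923] [ 0.4308 -0.2396  0.0931]
end_marked [163.8 249.5] 0.8 [ 0.4263 -0.2025  0.043 ]
pivot_marked [171. 313.] 0.82 [ 0.4596 -0.2049  0.043 ]
end_plain_1 [ 59.8 289.8] 0.4 [ 0.4434 -0.151   0.043 ]
handle 3845 [ 0.4714 -0.2025  0.0466] [ 451.4 -218.3] [ 97.4 137.3] 2.23
handle 3756 [ 0.4399 -0.2021  0.0478] [ 442.6 -201.4] [57.6 25.3] 0.73
handle 528 [ 0.4631 -0.2713  0.0462] [ 463.3 -272.7] [19.9  9.6] 9.87
bar 666 [ 0.4295 -0.2288  0.085 ] [ 429.6 -229.1] [27.2  5.3] 2.9
top 35867 [ 0.4531 -0.1737  0.06  ] [ 451.  -206.9] [126.6 158.5] 2.37
now [ 0.4311 -0.24    0.0939] ang 2.43 t 10.4 F [ 0.3 -0.4 -0.7] w 0.0001 q [-0.63  0.54  1.83 -0.    0.77 -0.67]
slide [-0.0002, -0.0007, 0.0523] rot [0.0003, -0.0003, 0.001]
```

View pics/w5.png

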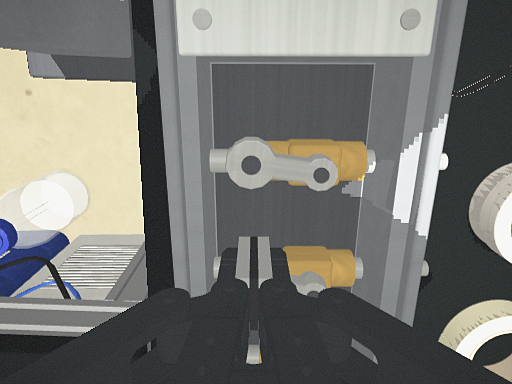

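step_arm(slide=[[0,-0.0005,0.015],[0,-0.0005,0.03],[0,-0.0005,0.042],[0,-0.0005,0.05],[0,-0.0005,0.052]], rotation=[[0,0,0],[0,0,0],[0,0,0],[0,0,0],[0,0,0]])

```text
clock: 11.02
ee_pos: [0.4306, -0.2393, 0.0509]
tool_rot: [-3.14, -0.066, 0.001]
force: [-0.6, -0.4, 1.1]
gripper_width: -0.0003
```

```bash
python3 - <<'E'
from h import *
p,d=eyes.camera("wrist"); save("w6",p)
# arc: finger square half 13.7(x),12.8(y), contact with disc radius 13 at r 36
piv=np.array([.4625,-.206]); b=np.radians(2.3)
plan([((.431,-.23,.052),2.25)])
for th in (0.2,.4,.6,.8,1.0,1.2,1.4,1.571):
    c=np.array([-np.cos(th),np.sin(th)])*.036; n=np.array([np.sin(th),np.cos(th)])  # motion dir
    # finger as circle-ish approx 15
    w=c-n*(13+13.5)*.001
    Rb=np.array([[np.cos(b),-np.sin(b)],[np.sin(b),np.cos(b)]]); print(th,np.round(w,4),np.round(piv+Rb@w,4))
E
```

```text
now [ 0.4307 -0.2394  0.0511] ang 2.42 t 11.07 F [-0.6 -0.8 -0. ] w 0.0003 q [-0.63  0.61  1.86 -0.    0.67 -0.67]
slide [0.0009, -0.0117, -0.0011] rot [-0.0001, 0.0001, 0.001]
0.2 [-0.0405 -0.0188] [ 0.4227 -0.2264]
0.4 [-0.0435 -0.0104] [ 0.4195 -0.2181]
0.6 [-0.0447 -0.0015] [ 0.4179 -0.2093]
0.8 [-0.0441  0.0074] [ 0.4181 -0.2004]
1.0 [-0.0417  0.016 ] [ 0.4201 -0.1917]
1.2 [-0.0377  0.024 ] [ 0.4238 -0.1836]
1.4 [-0.0322  0.031 ] [ 0.429  -0.1763]
1.571 [-0.0265  0.036 ] [ 0.4346 -0.1711]
```

View pics/w6.png

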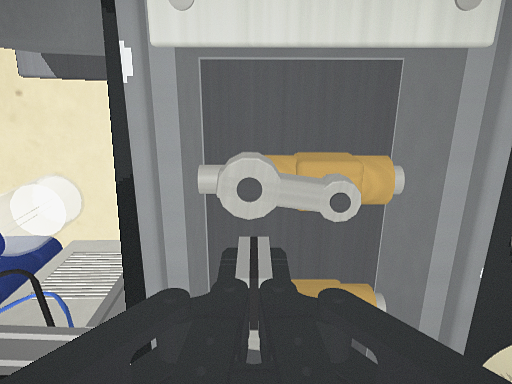

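step_arm(slide=[[0,-0.007,0],[0,-0.014,0],[0,-0.021,0],[0,-0.028,0],[0,-0.035,0]], rotation=[[0,0,0],[0,0,0],[0,0,0],[0,0,0],[0,0,0]])

```text
clock: 11.7
ee_pos: [0.4301, -0.2115, 0.0517]
tool_rot: [3.14, 0.067, 0.002]
force: [2.9, -5.7, -0.1]
gripper_width: -0.0003
```

```bash
python3 look.py w7; python3 - <<'E'
from h import *
plan([])
E
```

```text
[ 0.4301 -0.2115  0.0517] [ 0.4301 -0.211   0.0517]
end_marked [216.7 260.1] 0.97 [ 0.4315 -0.1876  0.043 ]
pivot_marked [255.5 326.5] 0.72 [ 0.4612 -0.2045  0.043 ]
end_plain_1 [374.7 246.4] 0.55 [ 0.4288 -0.2715  0.043 ]
handle 1072 [ 0.4019 -0.1866  0.0467] [ 402. -191.] [ 0.8 76.2] 2.23
handle 3186 [ 0.498  -0.1887  0.0468] [ 498.3 -193.6] [ 2.2 88.8] 2.21
handle 6362 [ 0.4411 -0.1926  0.0476] [ 445.5 -193. ] [34.3 56.2] 77.82
bar 2826 [ 0.4129 -0.2018  0.0848] [ 412.9 -203.7] [22. 42.] 66.58
bar 2829 [ 0.4455 -0.2004  0.0849] [ 449.3 -208.2] [35.7 26.2] 2.65
bar 378 [ 0.398  -0.2174  0.0883] [ 399.5 -216.9] [15.2  8.3] 50.09
bar 342 [ 0.4617 -0.2148  0.0882] [ 460.2 -213.8] [ 7.4 13.4] 44.14
top 71258 [ 0.4504 -0.1432  0.0602] [ 449.5 -173.1] [126.7 130.2] 2.49
top 1889 [ 0.4293 -0.203   0.0645] [ 427.5 -206.7] [23.4 23. ] 58.77
now [ 0.4293 -0.2112  0.0514] ang 2.43 t 12.0 F [0.4 0.  0. ] w -0.0001 q [-0.58  0.6   1.89  0.    0.64 -0.62]
```

View pics/w7.png

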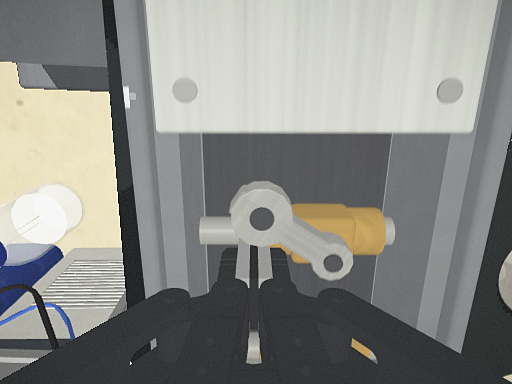

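step_arm(slide=[[0.001,-0.006,0],[0.001,-0.012,0],[0.001,-0.018,0],[0.001,-0.024,0],[0.001,-0.03,0]], rotation=[[0,0,0],[0,0,0],[0,0,0],[0,0,0],[0,0,0]])

```text
clock: 12.62
ee_pos: [0.43, -0.1878, 0.0517]
tool_rot: [3.14, 0.066, 0.002]
force: [-0.2, -5.7, 0.1]
gripper_width: 0.0002
```

```bash
python3 look.py w8|head -4
```

```text
[ 0.43   -0.1878  0.0517] [ 0.4295 -0.1871  0.0516]
end_marked [235.6 303. ] 0.6 [ 0.4501 -0.1718  0.043 ]
pivot_marked [301.7 322.3] 0.8 [ 0.4617 -0.2044  0.043 ]
handle 626 [ 0.4015 -0.1776  0.0465] [ 401.6 -179.8] [ 0.7 51. ] 2.38
```

View pics/w8.png

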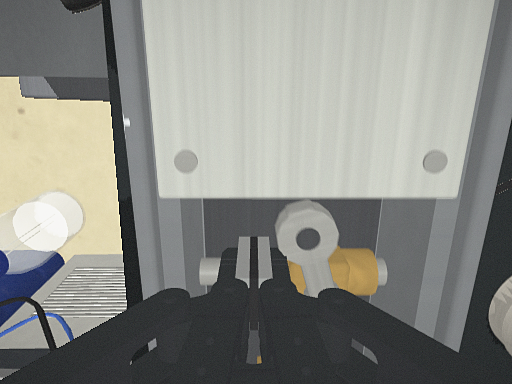

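step_arm(slide=[[0.001,-0.005,0],[0.003,-0.009,0],[0.005,-0.012,0],[0.007,-0.012,0],[0.008,-0.012,0]], rotation=[[0,0,0],[0,0,0],[0,0,0],[0,0,0],[0,0,0]])

```text
clock: 13.55
ee_pos: [0.4348, -0.177, 0.0513]
tool_rot: [-3.14, -0.067, 0.002]
force: [-4.9, 3.0, -0.0]
gripper_width: -0.0002
```

step_arm(slide=[[0.001,0,0],[0.002,0,0]], rotation=[[0,0,0],[0,0,0]])

```text
clock: 13.8
ee_pos: [0.436, -0.1769, 0.0512]
tool_rot: [-3.14, -0.067, 0.003]
force: [-8.6, 0.8, 1.0]
gripper_width: 0.0001
```

step_arm(slide=[[0.001,0,0],[0.0015,0,0]], rotation=[[0,0,0],[0,0,0]])

```text
clock: 14.05
ee_pos: [0.4363, -0.1767, 0.0511]
tool_rot: [-3.139, -0.067, 0.006]
force: [-13.1, -2.0, 2.8]
gripper_width: 0.0002
```

```bash
python3 look.py w9|head -4
```

```text
[ 0.4363 -0.1767  0.0511] [ 0.4363 -0.1767  0.0511]
end_marked [255.4 311.7] 0.82 [ 0.4608 -0.1696  0.043 ]
handle 495 [ 0.4012 -0.1709  0.0466] [ 401.2 -171.7] [ 0.9 33.5] 2.05
handle 4019 [ 0.4553 -0.1683  0.0475] [ 450.4 -166.5] [32.4 47.6] 61.91
```

View pics/w9.png

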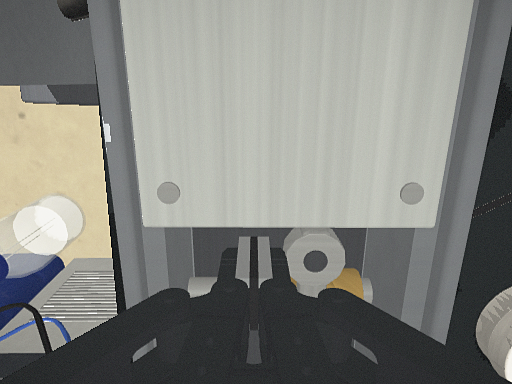

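step_arm(slide=[[-0.006,0,0],[-0.01,0.004,0],[-0.01,0.01,-0.03],[-0.01,0.01,-0.08],[-0.01,0.01,-0.13]], rotation=[[0,0,0],[0,0,0],[0,0,0],[0,0,0],[0,0,0]])

```text
clock: 14.98
ee_pos: [0.4306, -0.1861, 0.1567]
tool_rot: [3.141, 0.066, 0.001]
force: [0.4, -0.9, -0.0]
gripper_width: -0.0001
```

step_arm(slide=[[0.03,0.02,-0.05],[0.03,0.04,-0.1],[0.03,0.06,-0.12],[0.03,0.06,-0.12],[0.03,0.06,-0.12]], rotation=[[0,0,0],[0,0,0],[0,0,0],[0,0,0],[0,0,0]])

```text
clock: 15.6
ee_pos: [0.4561, -0.2322, 0.2506]
tool_rot: [-3.14, -0.066, 0.001]
force: [0.5, -0.1, -0.9]
gripper_width: -0.0002
```

```bash
python3 look.py w10; python3 - <<'E'
import cv2
a=cv2.imread("pics/w10.png")[80:300,150:370]; a=cv2.resize(a,None,fx=2.7,fy=2.7,interpolation=cv2.INTER_CUBIC); a=cv2.convertScaleAbs(a,alpha=1.5,beta=20); cv2.imwrite("pics/w10z.png",a)
E
```

```text
[ 0.4561 -0.2322  0.2506] [ 0.456  -0.232   0.2505]
end_marked [101.1 258.7] 0.9 [ 0.458  -0.1723  0.043 ]
pivot_marked [132.2 262.3] 0.9 [ 0.4628 -0.2013  0.043 ]
pivot_marked [343.8 371.3] 0.56 [ 0.6043 -0.4453  0.043 ]
end_plain_1 [198.9 228.1] 0.88 [ 0.4312 -0.2709  0.043 ]
end_plain_1 [261.2 226.8] 0.42 [ 0.4313 -0.3428  0.043 ]
handle 444 [ 0.4047 -0.2553  0.0466] [ 405.2 -267.6] [  0.6 230.6] 2.29
handle 1106 [ 0.4617 -0.1816  0.0481] [ 462.  -185.3] [25.1 57. ] 2.56
handle 220 [ 0.5021 -0.2882  0.0465] [ 502.3 -292.7] [  0.4 145.2] 2.26
handle 766 [ 0.4467 -0.2737  0.0473] [ 445.7 -275. ] [17.4 57.9] 84.94
top 18570 [ 0.4491 -0.1701  0.0602] [ 451.9 -233.5] [126.6 287. ] 2.32
top 164 [ 0.4649 -0.4508  0.0632] [ 465.7 -451.5] [ 5.7 18.1] 74.86
```

View pics/w10z.png

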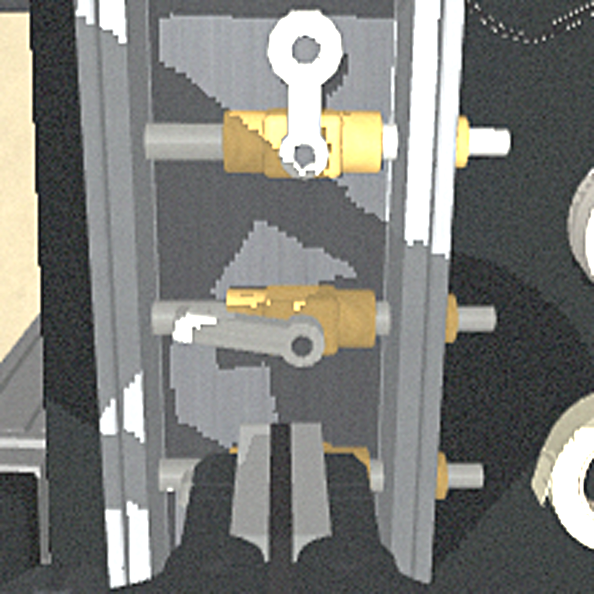

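step_arm(slide=[[-0.01,-0.07,0],[-0.01,-0.14,0],[-0.01,-0.2,0],[-0.01,-0.26,0],[-0.01,-0.31,0]], rotation=[[0,0,0],[0,0,0],[0,0,0],[0,0,0],[0,0,0]])

```text
clock: 16.52
ee_pos: [0.4376, 0.0165, 0.2514]
tool_rot: [-3.141, -0.067, -0.0]
force: [0.8, -0.8, 0.4]
gripper_width: 0.0001
```

```bash
python3 look.py w11
```

```text
[0.4376 0.0165 0.2514] [0.437  0.0196 0.2514]
pivot_marked [346.1 263.9] 0.64 [ 0.4595 -0.2064  0.043 ]
push_bar [205.9 254.1] 0.66 [ 0.4394 -0.018   0.073 ]
cover [200.8 258.3] 0.85 [ 0.4437 -0.0188  0.056 ]
bar 878 [ 0.4422 -0.0197  0.0831] [442.1 -20.6] [59.1 12.1] 2.49
top 26799 [0.4423 0.0239 0.0608] [443.   -6.8] [126.5 242. ] 2.28
```

View pics/w11.png

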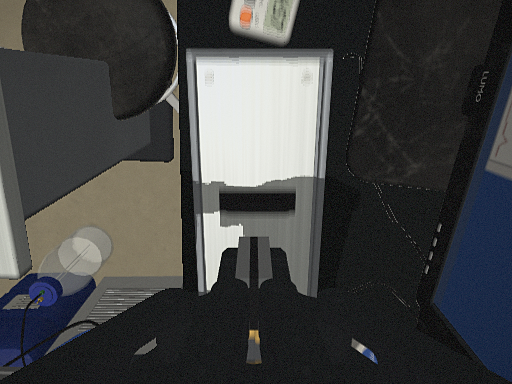

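```bash
python3 -c "
import cv2
a=cv2.imread('pics/w11.png')[35:95,170:345]; cv2.imwrite('pics/w11z.png',cv2.resize(a,None,fx=4.4,fy=4.4))"
```

```text
(no output)
```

View pics/w11z.png

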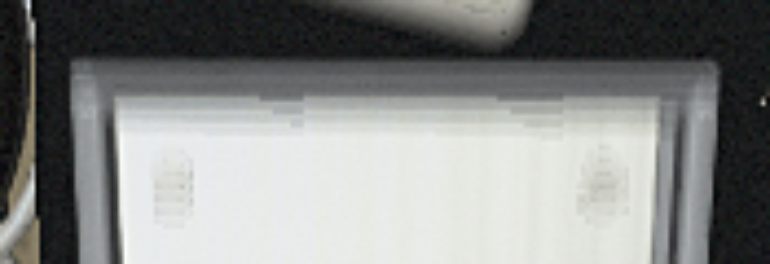

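The cover's edge sits against the end stop with no visible gap.

```bash
python3 -c "
from h import *
s=monitor.sense(); print(s['clock'],s['force'])
print(ticket.job_done())"
```

```text
16.825 [ 0.34349782 -0.68283871  0.00958238]
the job is handed in; nothing more can be done
None
```

I pushed the cover left along its channel to the far stop. I then turned the marked handle, the one nearest the middle of the box, clockwise until it stopped. The job was handed in at about 16.8 s with the gripper closed and clear of everything.

**Cover:** The wrist picture shows no gap between the cover and the left end stop. The bar measured y ≈ -0.020 m, the same as worked out from where the fingers stopped. The wrist force rose to about 40 N for a moment when the cover hit the stop. That is well under the 120 N wrist limit, and it was the fingertips that were pushing on the bar.

**Marked handle:** It points along the box to the left, at 2.6° in the picture against 2.3° for the box itself. The force rose to about 13 N with almost no further movement, so it is against its stop.

**Other things:** The nearer plain handle measured the same before and after, to about 1.5 mm. I saw the right-hand plain handle only in part, and never went near it. I made no position checks on the things round the box. The fingers only went to the cover's bar and the marked handle.

**Disagreement:** The top camera placed the box 4 to 5 mm further right than the wrist camera and the finger contact did. I went with the wrist camera and contact, and the handle push came out as planned.

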